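# Change the collets over to the other rack in reverse order

### The job

Move the four collets from the full rack to the empty rack so that they stand in the reverse order, counted from the stop block at the end of each rack: the collet next to the stop block goes to the tray farthest from the other rack's stop block, the second from the stop block to the second farthest, and so on. Each collet must end standing upright on the floor of its own tray, released and at rest.

Things in the scene. Friction and masses are not known exactly. Their poses are not given: they have to be found in the camera images.
- full_rack: The rack that is full at the start, fixed: a light wooden strip, 66 mm wide (x), 10 mm thick, from y = -121 to +145 mm, on the table, with a raised wooden stop block with two screw heads across its +y end (y = 121 to 143 mm, top 28 mm up). Black trays on it at y = +84 (next to the stop block), +28, -28 and -84 mm, x = 0. Origin: on the underside, midway along the row of trays; z up.
- empty_rack: The rack that is empty at the start, fixed, the same in build and axes: stop block at its +y end, tray centres at y = +84 (next to the stop block), +28, -28 and -84 mm, x = 0. Its trays are 52 mm square outside and 46 mm square inside, 56 mm from centre to centre; their floors lie 13 mm and their rims 18 mm above the underside. Origin: on the underside, midway along the row; z up. Either rack may be on the left or on the right of the table.
- collet_0: Collet, a plain grey steel barrel-shaped sleeve with a small bore, 30 mm in diameter and 32 mm tall, 40 to 140 g; stands upright in one of the trays of the full rack, any of the four. Origin: centre of its underside; z along its axis, up.
- collet_1: Collet, a plain grey steel barrel-shaped sleeve with a small bore, 25 mm in diameter and 40 mm tall, 40 to 140 g; stands upright in one of the trays of the full rack, any of the four. Origin: centre of its underside; z along its axis, up.
- collet_2: Collet, a plain grey steel barrel-shaped sleeve with a small bore, 22 mm in diameter and 26 mm tall, 40 to 140 g; stands upright in one of the trays of the full rack, any of the four. Origin: centre of its underside; z along its axis, up.
- collet_3: Collet, a plain grey steel barrel-shaped sleeve with a small bore, 28 mm in diameter and 22 mm tall, 40 to 140 g; stands upright in one of the trays of the full rack, any of the four. Origin: centre of its underside; z along its axis, up.
- tray_0: The small black tray, fixed on the full rack, in which collet_0 stands at the start; 52 mm square, inside 46 mm, floor 3 mm and rim 8 mm above its underside. It stays, and so shows which place collet_0 came from. Origin: centre of its underside, 10 mm above the table; y along the row.
- tray_1: The small black tray, fixed on the full rack, in which collet_1 stands at the start; 52 mm square, inside 46 mm, floor 3 mm and rim 8 mm above its underside. It stays, and so shows which place collet_1 came from. Origin: centre of its underside, 10 mm above the table; y along the row.
- tray_2: The small black tray, fixed on the full rack, in which collet_2 stands at the start; 52 mm square, inside 46 mm, floor 3 mm and rim 8 mm above its underside. It stays, and so shows which place collet_2 came from. Origin: centre of its underside, 10 mm above the table; y along the row.
- tray_3: The small black tray, fixed on the full rack, in which collet_3 stands at the start; 52 mm square, inside 46 mm, floor 3 mm and rim 8 mm above its underside. It stays, and so shows which place collet_3 came from. Origin: centre of its underside, 10 mm above the table; y along the row.
There are look-alikes about, which are no part of the job. What is shaped like the collet_3 but green or red is not meant. Leave any orange look-alike of the collet_0 alone.

How it is judged:
By the outcome, as a careful person would: the job done as asked, in the order asked, and still so for the second after the job is handed in, with the robot touching nothing.
It also fails if it takes over 112 s, if anything falls off the work surface, if the arm or the gripper's body presses on something with over 40 N, if the wrist force passes 120 N, or if a joint passes its speed limit or range.

### The arm

A 6-joint arm with a two-finger parallel gripper is mounted at the origin on a cart in front of the work surface, level with it; the furniture and walls round the work are solid. World frame = base frame: x ahead of the robot, y to its left, z up, the work surface at z = 0. Lengths are in m, angles in rad, forces in N, time in s.
With the tool pointing down it reaches from about 0.375 to 0.9 m from the base axis. Payload 3.1 kg.
Tool frame: the origin (TCP) lies on the centre line of the jaws, within the pads' length; the fingertips stand 8 mm ahead of it and the grasp point (between the pads) lies 11 mm behind it; z points along the fingers, y is the direction in which the jaws open and shut (so a half turn about z gives the same grasp; the last joint's range is limited). The gripper opens to 87 mm and grips with 3 to 60 N. Pads are 19 mm wide; open, the fingers measure 117 mm over their backs; the gripper's body (75 mm by 190 mm) begins 51 mm behind the grasp point.
Start: joints at [-1.468, 0.527, 1.433, -0, 1.181, -0.178], TCP at [0.173, -0.6, 0.231] pointing down, gripper open.
Joint ranges: [-3.08, 3.08], [-0.75, 2.2], [0.22, 2.44], [-1.43, 4.57], [0, 2.65], [-2.85, 2.85]. Speed limits (rad/s): [2.79, 2.79, 3.14, 3.14, 3.14, 3.14].

### API

Orientations are given as a rotation vector (axis times angle).
In Python, from plant import arm, cams gives the robot as it stands. The module is installed in compiled form; this text tells all that it offers.
- The arm moves only by the tool apply_moves, never from a script. Its argument "series" is a list of rows, each a list of 3 entries, a list of its own where there are three numbers: the closure in counts, from 0 (fully open) to 255 (shut), then the shift along the tool's x, y, z in m, then the turn, a rotation vector about the tool's x, y, z in degrees. A call has 1 to 20 rows; each row shifts and turns the pose as measured when the row begins, along the tool's axes as they then stand; what a row does not reach is not made up. A row lasts 1/8 s, in which the tool goes at most 62.5 mm and 10.7 degrees, less where a joint would pass 70% of its speed; a pose out of reach is approached as far as the arm can. A call is refused whole if a number of a shift passes 0.0625 or a number of a turn 10.7, either way. A call with a gripper value outside its range is refused whole. The fingers move at their own pace and stop on an object; "force" is the grip in N (left out, the last holds). Time passes only in rows, so rows that do not move let the fingers close. It gives the time, the measured TCP pose, the force and the opening at its end, in the units of the state.
- arm.observe(): the state, without advancing time (a new reading comes with each control period).
- cams.camera(name): name is "scene" or "top"; returns the picture (420x560x3 uint8, red, green, blue); there is no depth.
- cams.camera_model(name): a dict with "mtx" (3x3 intrinsics, pixels), "view" (4x4, takes a point from world to camera coordinates). Camera axes: x right, y up, looking along -z (the intrinsics and any distortion apply to the point x, -y, -z); pixel columns grow to the right and rows downward; lengths in m; the calibration is good to about 2 mm. A picture is of the moment at which its call begins. camera_model takes no time and is no camera call.
- arm.finish_job(): hands the job in, once; it reports no verdict.
The state is a dict: "clock": time; "joint_positions": joint angles; "qvel": joint speeds; "joint_efforts": joint torques, N m; "position": TCP position; "eef_rot": TCP orientation; "contact_force": force on the tool from outside, world axes, zero at the start; "wrist_torque": the same for the moment, N m; "grip_width": finger opening in m.
Only numpy, scipy, OpenCV 4.12 (cv2) and the standard library are available. Lean on these libraries where they do the work, as an engineer would, in place of code of your own. Each camera call takes 0.05 s, during which the arm holds its last target.

## Working session

There is one attempt and no reset: what is moved stays moved. The work goes in short steps, Python scripts to look and compute and a tool call to move; the robot and the scene stay as the last step left them, time stands still between calls to the robot, and variables do not carry over. Pictures are saved under pics/ and viewed, and the job is handed in when it is done.

Besides the shell and the picture viewer there is one more tool, called after "Request:" in YAML: its name, and indented under it one key for each argument. apply_moves: Moves the arm, as the interface text tells. Its arguments: {"type":"object","properties":{"series":{"type":"array"},"force":{"type":"number"}},"required":["series"]}

```bash
mkdir -p pics; python3 - <<'E'
from plant import arm,cams
import cv2,numpy as np
print(arm.observe())
for n in("scene","top"):
    cv2.imwrite(f"pics/{n}0.png",cams.camera(n)[:,:,::-1]); print(cams.camera_model(n))
E
```

```text
{'clock': 0.0, 'joint_positions': array([-1.46847250e+00,  5.28464046e-01,  1.43392025e+00, -1.15371378e-05,
        1.18136477e+00, -1.78488708e-01]), 'qvel': array([ 0.00019728, -0.00140181, -0.00052754, -0.00114763,  0.00052331,
       -0.00013051]), 'joint_efforts': array([-1.75875586e-03, -4.40047324e+01, -1.76593423e+01,  6.29970711e-02,
        5.84542227e-02, -1.75996338e-04]), 'position': array([ 0.17316778, -0.59978438,  0.2295672 ]), 'eef_rot': array([-3.10854193e+00, -4.39356640e-01, -1.12141802e-04]), 'contact_force': array([ 0.4595367 , -0.03177286,  0.36576781]), 'wrist_torque': array([-0.02609873,  0.01369721,  0.04050315]), 'grip_width': 0.08717301563814243}
{'mtx': array([[434.53234309,   0.        , 290.94414662],
       [  0.        , 434.53234309, 210.5630478 ],
       [  0.        ,   0.        ,   1.        ]]), 'view': array([[-0.79839946, -0.6017994 , -0.01989421,  0.44275811],
       [ 0.34247594, -0.48103741,  0.8070398 , -0.21886319],
       [-0.49524593,  0.63752685,  0.59016183, -0.68387591],
       [ 0.        ,  0.        ,  0.        ,  1.        ]])}
{'mtx': array([[393.76740324,   0.        , 283.01033688],
       [  0.        , 393.76740324, 208.09344678],
       [  0.        ,   0.        ,   1.        ]]), 'view': array([[-0.01166003, -0.99984905,  0.01288135, -0.00309267],
       [ 0.9973777 , -0.01070908,  0.0715754 , -0.53510474],
       [-0.07142665,  0.01368214,  0.99735201, -0.89038309],
       [ 0.        ,  0.        ,  0.        ,  1.        ]])}
```

View pics/scene0.png

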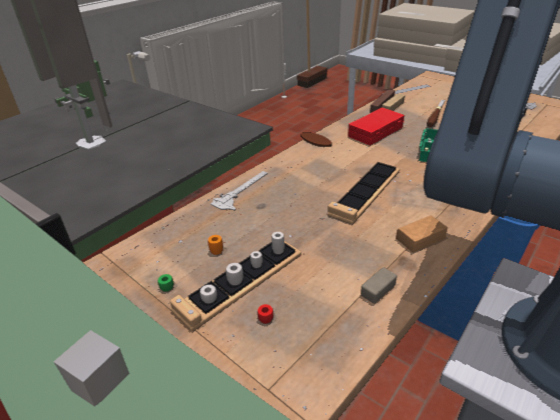

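View pics/top0.png

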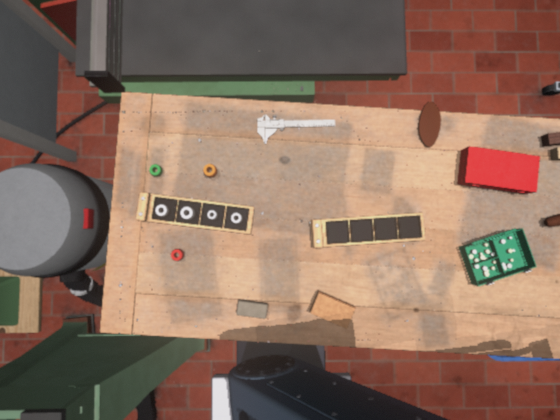

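The full rack is on the left of the top view, with its stop block at (142,206). From the stop block, the collets are at (161,210), (187,212), (212,215) and (236,217). The empty rack's stop block is at (318,233). The green (155,170), red (177,255) and orange (209,170) pieces are look-alikes, so I'll leave them alone. Next I'll enlarge both views to confirm.

```bash
python3 - <<'E'
import cv2
t=cv2.imread("pics/top0.png");s=cv2.imread("pics/scene0.png")
cv2.imwrite("pics/tf.png",cv2.resize(t[180:245,130:260],None,fx=6,fy=6,interpolation=cv2.INTER_CUBIC))
cv2.imwrite("pics/te.png",cv2.resize(t[205:255,305:435],None,fx=6,fy=6,interpolation=cv2.INTER_CUBIC))
cv2.imwrite("pics/sf.png",cv2.resize(s[225:330,165:305],None,fx=5,fy=5,interpolation=cv2.INTER_CUBIC))
E
```

```text
(no output)
```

View pics/tf.png

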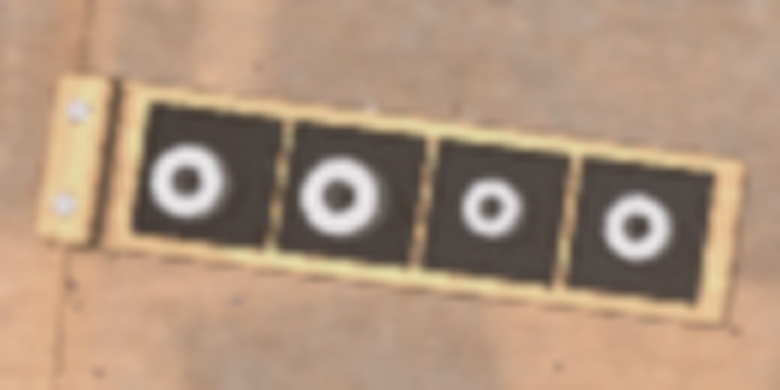

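View pics/te.png

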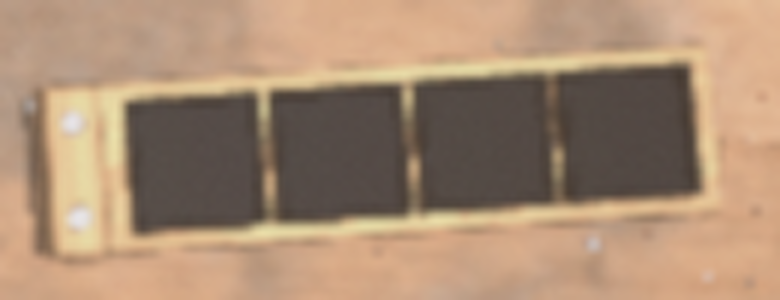

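View pics/sf.png

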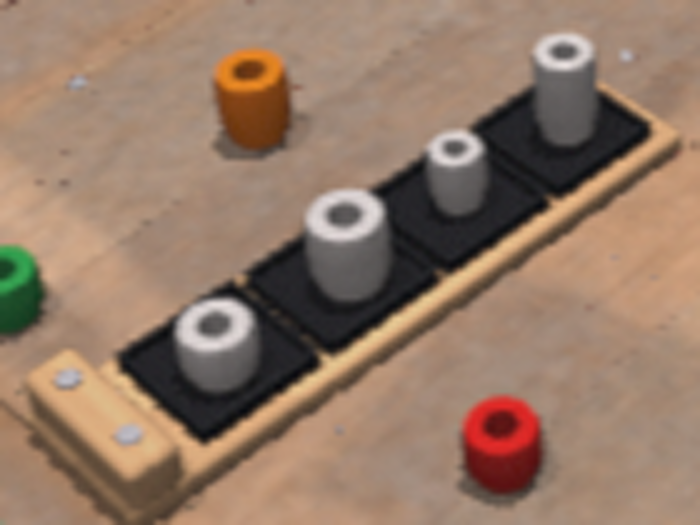

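The crop confirms the order from the stop block: collet_3 (short, wide), collet_0 (wide, tall), collet_2 (small), collet_1 (slim, tall). All four are plain grey. I'll measure positions next.

```bash
cat >h.py <<'E'
import cv2,numpy as np
from plant import arm,cams
from scipy.spatial.transform import Rotation as R
def ray(n,u,v,z):
    m=cams.camera_model(n);K=m["mtx"];V=m["view"]
    d=np.linalg.inv(K)@[u,v,1];d=d*[1,-1,-1]
    Rt=V[:3,:3];c=-Rt.T@V[:3,3];d=Rt.T@d
    return c+d*(z-c[2])/d[2]
def proj(n,p):
    m=cams.camera_model(n);q=m["view"][:3,:3]@p+m["view"][:3,3];q=q*[1,-1,-1];q=m["mtx"]@q;return q[:2]/q[2]
def go(x,y,z,yaw=None,rows=None):
    """needed tool-frame shift/turn to reach world pose with tool down, tool-y at yaw deg; print"""
    s=arm.observe();p=s["position"];r=R.from_rotvec(s["eef_rot"])
    cur=r.as_matrix()
    print("pos",p.round(4),"yaw",np.degrees(np.arctan2(cur[1,1],cur[0,1])).round(2),"tilt",cur[:,2].round(4),"w",round(s["grip_width"],4),"F",s["contact_force"].round(1),"t",s["clock"].round(2))
    d=cur.T@(np.array([x,y,z])-p)
    print("shift mm",(d*1000).round(1))
    if yaw is not None:
        a=np.radians(yaw);ty=np.array([np.cos(a),np.sin(a),0]);tz=np.array([0,0,-1.]);tx=np.cross(ty,tz)
        T=np.column_stack([tx,ty,tz]);print("turn",np.degrees(R.from_matrix(cur.T@T).as_rotvec()).round(2))
E
python3 - <<'E'
from h import *
t=cv2.imread("pics/top0.png");g=cv2.cvtColor(t,cv2.COLOR_BGR2GRAY);hsv=cv2.cvtColor(t,cv2.COLOR_BGR2HSV)
# collets: grey bright
H=[.022,.032,.026,.040]
for (u,v),h in zip([(161,210),(187,212),(212,215),(236,217)],H):
    w=np.zeros_like(g);cv2.circle(w,(u,v),10,255,-1)
    b=((g>130)&(hsv[...,1]<40)&(w>0)).astype(np.uint8)
    c=max(cv2.findContours(b,0,1)[0],key=cv2.contourArea);(x,y),r=cv2.minEnclosingCircle(c)
    M=cv2.moments(c);x,y=M['m10']/M['m00'],M['m01']/M['m00']
    print("collet",x,y,"r",r,ray("top",x,y,.013+h)[:2].round(4))
for name,(x0,x1,y0,y1) in {"full":(146,256,190,240),"empty":(322,428,208,250)}.items():
    b=((g<110)).astype(np.uint8);m=np.zeros_like(b);m[y0:y1,x0:x1]=1;b&=m
    cs=[c for c in cv2.findContours(b,0,1)[0] if cv2.contourArea(c)>150]
    P=[]
    for c in sorted(cs,key=lambda c:c[:,0,0].min()):
        (cx,cy),(w,h),a=cv2.minAreaRect(c);p=ray("top",cx,cy,.018);P.append(p[:2])
        print(name,cx,cy,w,h,a,p[:2].round(4))
    P=np.array(P)
    if len(P)==4:
        k=np.array([84,28,-28,-84])/1000
        d=(k[:,None]*(P-P.mean(0))).sum(0)/(k**2).sum();print("centre",P.mean(0),"ydir",d,np.linalg.norm(d),"xaxis yaw",np.degrees(np.arctan2(d[1],d[0]))-90)
E
```

```text
collet 160.59441707717568 209.59441707717568 r 6.128361701965332 [0.5335 0.2678]
collet 186.1645390070922 212.2368794326241 r 6.534785747528076 [0.5262 0.2079]
collet 211.4016393442623 214.16120218579232 r 4.833842754364014 [0.5217 0.1526]
collet 235.85365853658536 217.36788617886177 r 5.532678127288818 [0.5131 0.0962]
full 176.13845825195312 210.392333984375 47.00916290283203 21.83011245727539 7.125016689300537 [0.5325 0.2372]
full 212.16998291015625 214.8099822998047 22.061731338500977 21.637470245361328 8.130102157592773 [0.5214 0.1544]
full 236.0769500732422 217.8846435546875 21.954147338867188 21.582042694091797 7.125016689300537 [0.5137 0.0994]
empty 373.23968505859375 229.224853515625 21.672658920288086 94.63727569580078 86.05481719970703 [ 0.4839 -0.217 ]
```

```bash
cat > fit.py <<'E'
from h import *
from scipy.optimize import minimize
from scipy.ndimage import map_coordinates
def fit(n,img,x0):
    g=cv2.cvtColor(img,cv2.COLOR_BGR2GRAY).astype(float)
    X,Y=np.meshgrid(np.arange(-33,33.1,1.5),np.arange(-115,118,1.5))
    pts=np.c_[X.ravel(),Y.ravel()]
    tray=np.zeros(len(pts),bool)
    for c in(84,28,-28,-84): tray|=(abs(pts[:,0])<26)&(abs(pts[:,1]-c)<26)
    zz=np.where(tray,.018,.010)
    m=cams.camera_model(n);K,V=m["mtx"],m["view"]
    def f(p):
        a=np.radians(p[2]);c,s=np.cos(a),np.sin(a);q=pts/1000
        W=np.c_[p[0]+c*q[:,0]-s*q[:,1],p[1]+s*q[:,0]+c*q[:,1],zz]
        C=(W@V[:3,:3].T+V[:3,3])*[1,-1,-1];C=C@K.T;uv=C[:,:2]/C[:,2:]
        v=map_coordinates(g,[uv[:,1],uv[:,0]],order=1)
        return np.minimum(v[tray],110).mean()-np.minimum(v[~tray],140).mean()
    r=minimize(f,x0,method="Nelder-Mead",options=dict(initial_simplex=np.array(x0)+np.array([[0,0,0],[.006,0,0],[0,.006,0],[0,0,3]]),maxiter=400))
    return r.x,r.fun
if __name__=="__main__":
    for n in("top","scene"):
        im=cv2.imread(f"pics/{n}0.png")
        for nm,x0 in dict(full=[.5255,.182,-7.8],empty=[.4839,-.217,4]).items():
            x,fu=fit(n,im,x0);print(n,nm,x.round(4),round(fu,1))
            a=np.radians(x[2])
            for k in(.084,.028,-.028,-.084): print("   ",(x[0]-np.sin(a)*k).round(4),(x[1]+np.cos(a)*k).round(4))
E
python3 fit.py
python3 - <<'E'
from h import *
# collets in scene view: top-face centres from crop pixels
for (u,v),h in zip([(216,326),(346,216),(455,149),(564,51)],[.022,.032,.026,.040]):
    print(ray("scene",165+(u+.5)/5-.5,225+(v+.5)/5-.5,.013+h)[:2].round(4))
go(.53,.2,.2,-8)
E
```

```text
top full [ 0.5253  0.1834 -7.8697] -49.6
    0.5368 0.2666
    0.5291 0.2111
    0.5214 0.1557
    0.5138 0.1002
top empty [ 0.4841 -0.2184  3.2246] -55.0
    0.4793 -0.1345
    0.4825 -0.1904
    0.4856 -0.2464
    0.4888 -0.3023
scene full [ 0.5274  0.1958 -7.8416] -47.6
    0.5389 0.279
    0.5312 0.2235
    0.5236 0.168
    0.516 0.1125
scene empty [ 0.4858 -0.2143  3.5244] -64.5
    0.4806 -0.1304
    0.4841 -0.1863
    0.4875 -0.2422
    0.491 -0.2981
[0.5321 0.2689]
[0.525 0.209]
[0.5213 0.1538]
[0.513  0.0971]Traceback (most recent call last):
  File "<stdin>", line 5, in <module>
  File "h.py", line 15, in go
    print("pos",p.round(4),"yaw",np.degrees(np.arctan2(cur[1,1],cur[0,1])).round(2),"tilt",cur[:,2].round(4),"w",round(s["grip_width"],4),"F",s["contact_force"].round(1),"t",s["clock"].round(2))
                                                                                                                                                                              ^^^^^^^^^^^^^^^^
AttributeError: 'float' object has no attribute 'round'
```

Both views agree on the collets to within 1.5 mm. I'll keep the tool yaw at 0, so tool x = world +y, tool y = world +x and tool z is down. First I turn to that yaw.

```bash
sed -i 's/s\["clock"\].round(2)/round(s["clock"],2)/' h.py; python3 -c "
from h import *
go(.45,-.3,.2,0)"
```

```text
pos [ 0.1732 -0.5999  0.2297] yaw -73.91 tilt [-2.e-04  2.e-03 -1.e+00] w 0.0868 F [ 0.   0.3 -0.4] t 0.1
shift mm [ 349.1 -211.3   30.2]
turn [ -0.08  -0.09 -73.91]
```

Request:
apply_moves:
  series:
    - [0, [0, 0, 0], [0, 0, -10.5]]
    - [0, [0, 0, 0], [0, 0, -10.5]]
    - [0, [0, 0, 0], [0, 0, -10.5]]
    - [0, [0, 0, 0], [0, 0, -10.5]]
    - [0, [0, 0, 0], [0, 0, -10.5]]
    - [0, [0, 0, 0], [0, 0, -10.5]]
    - [0, [0, 0, 0], [0, 0, -10.5]]
  force: 25

```text
clock: 0.98
position: [0.1729, -0.5968, 0.2254]
eef_rot: [-2.188, -2.242, -0.012]
contact_force: [0.2, -0.1, 0.7]
grip_width: 0.0869
```

```bash
python3 -c "
from h import *
go(.48,-.3,.2,0)"
```

```text
pos [ 0.1729 -0.5968  0.2254] yaw 1.4 tilt [-0.0011  0.0114 -0.9999] w 0.0869 F [ 0.2 -0.1  0.7] t 0.97
shift mm [288.9 314.3  28.4]
turn [-0.06 -0.65  1.4 ]
```

Request:
apply_moves:
  series:
    - [0, [0.036, 0.039, 0.003], [0, 0, 0]]
    - [0, [0.036, 0.039, 0.003], [0, 0, 0]]
    - [0, [0.036, 0.039, 0.003], [0, 0, 0]]
    - [0, [0.036, 0.039, 0.003], [0, 0, 0]]
    - [0, [0.036, 0.039, 0.003], [0, 0, 0]]
    - [0, [0.036, 0.039, 0.003], [0, 0, 0]]
    - [0, [0.036, 0.039, 0.003], [0, 0, 0]]
    - [0, [0.036, 0.039, 0.003], [0, 0, 0]]
    - [0, [0.05, 0.004, 0], [0, 0, 0]]
    - [0, [0.05, 0.004, 0], [0, 0, 0]]
    - [0, [0.05, 0.004, 0], [0, 0, 0]]
    - [0, [0.05, 0.004, 0], [0, 0, 0]]
    - [0, [0.05, 0.004, 0], [0, 0, 0]]
    - [0, [0.05, 0.004, 0], [0, 0, 0]]
    - [0, [0.05, 0.004, 0], [0, 0, 0]]

```text
clock: 2.85
position: [0.5073, 0.0656, 0.2025]
eef_rot: [-2.195, -2.231, -0.011]
contact_force: [0.9, 0.5, -0.2]
grip_width: 0.0871
```

```bash
python3 -c "
from h import *
go(.513,.0965,.12,0)"
```

```text
pos [0.5073 0.0656 0.2025] yaw 0.95 tilt [-0.0032  0.0131 -0.9999] w 0.0871 F [ 0.9  0.5 -0.2] t 2.85
shift mm [29.7  6.4 82.9]
turn [-0.18 -0.75  0.95]
```

Request:
apply_moves:
  series:
    - [0, [0.03, 0.006, 0.03], [-0.2, -0.7, 0.9]]
    - [0, [0, 0, 0.03], [0, 0, 0]]
    - [0, [0, 0, 0.02], [0, 0, 0]]
    - [0, [0, 0, 0], [0, 0, 0]]

```text
clock: 3.35
position: [0.5125, 0.102, 0.1207]
eef_rot: [2.212, 2.23, 0.003]
contact_force: [0.2, 0.7, 0.4]
grip_width: 0.0873
```

```bash
python3 -c "
from h import *
go(.513,.0965,.036,0)
for n in('top','scene'):
  i=cams.camera(n)[:,:,::-1].copy()
  print(proj(n,np.array([.513,.0965,.053])))
  cv2.imwrite(f'pics/{n}1.png',i)
i=cv2.imread('pics/top1.png');s=cv2.imread('pics/scene1.png')
cv2.imwrite('pics/c1.png',np.hstack([cv2.resize(i[170:270,180:280],(400,400)),cv2.resize(s[170:290,220:340],(400,400))]))
"
```

```text
pos [0.5125 0.102  0.1207] yaw 0.47 tilt [ 0.0013  0.0011 -1.    ] w 0.0873 F [0.2 0.7 0.4] t 3.35
shift mm [-5.6  0.4 84.7]
turn [ 0.07 -0.06  0.47]
[235.69707763 217.427305  ]
[277.60239144 234.63584965]
```

View pics/c1.png

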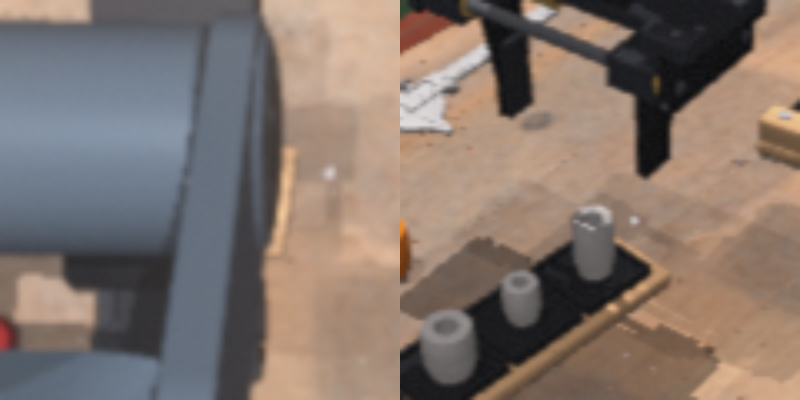

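```bash
python3 -c "
from h import *
for dx in(-.05,.05): print(proj('scene',np.array([.5125+dx,.102,.1127])))"
```

```text
[296.43441025 220.89572007]
[254.35425087 202.3698178 ]
```

Request:
apply_moves:
  series:
    - [0, [-0.005, 0, 0.03], [0, 0, 0.4]]
    - [0, [0, 0, 0.02], [0, 0, 0]]
    - [0, [0, 0, 0.01], [0, 0, 0]]
    - [0, [0, 0, 0], [0, 0, 0]]

```text
clock: 3.95
position: [0.519, 0.0955, 0.0654]
eef_rot: [2.215, 2.212, 0.018]
contact_force: [-0.3, 0.6, 0.4]
grip_width: 0.0868
```

```bash
python3 -c "
from h import *
go(.513,.0965,.034,0)"
```

```text
pos [0.519  0.0955 0.0654] yaw -0.07 tilt [ 1.600e-02  6.000e-04 -9.999e-01] w 0.0868 F [-0.3  0.6  0.4] t 3.95
shift mm [ 0.9 -6.5 31.3]
turn [ 0.92 -0.04 -0.07]
```

Request:
apply_moves:
  series:
    - [0, [0.001, -0.006, 0.012], [0.9, 0, 0]]
    - [0, [0, 0, 0.012], [0, 0, 0]]
    - [0, [0, 0, 0.004], [0, 0, 0]]
    - [0, [0, 0, 0], [0, 0, 0]]

```text
clock: 4.45
position: [0.514, 0.0966, 0.0371]
eef_rot: [2.222, 2.219, 0.003]
contact_force: [-0.0, -0.1, -0.4]
grip_width: 0.0868
```

```bash
python3 -c "
from h import *
go(.513,.0965,.034,0)"
```

```text
pos [0.514  0.0966 0.0371] yaw -0.06 tilt [ 2.4e-03  6.0e-04 -1.0e+00] w 0.0868 F [-0.  -0.1 -0.4] t 4.45
shift mm [-0.1 -1.   3.1]
turn [ 0.14 -0.03 -0.06]
```

Request:
apply_moves:
  series:
    - [0, [0, -0.001, 0.002], [0, 0, 0]]
    - [130, [0, 0, 0], [0, 0, 0]]
    - [255, [0, 0, 0], [0, 0, 0]]
    - [255, [0, 0, 0], [0, 0, 0]]
    - [255, [0, 0, 0], [0, 0, 0]]
    - [255, [0, 0, 0], [0, 0, 0]]
    - [255, [0, 0, 0], [0, 0, 0]]
    - [255, [0, 0, 0], [0, 0, 0]]
  force: 25

```text
clock: 5.45
position: [0.5135, 0.0967, 0.0357]
eef_rot: [2.221, 2.219, 0.005]
contact_force: [-0.2, 0.6, -0.2]
grip_width: 0.0248
```

```bash
python3 -c "
from h import *
go(.513,.0965,.034,0)"
```

```text
pos [0.5135 0.0967 0.0357] yaw -0.06 tilt [ 4.e-03  5.e-04 -1.e+00] w 0.0248 F [-0.2  0.6 -0.2] t 5.45
shift mm [-0.2 -0.5  1.7]
turn [ 0.23 -0.03 -0.06]
```

Request:
apply_moves:
  series:
    - [255, [0, 0, -0.015], [0, 0, 0]]
    - [255, [0, 0, -0.025], [0, 0, 0]]
    - [255, [0, 0, -0.025], [0, 0, 0]]
    - [255, [-0.04, -0.006, -0.01], [0, 0, 0]]
    - [255, [-0.045, -0.006, 0], [0, 0, 0]]
    - [255, [-0.045, -0.006, 0], [0, 0, 0]]
    - [255, [-0.045, -0.006, 0], [0, 0, 0]]
    - [255, [-0.03, -0.006, 0], [0, 0, 0]]
    - [255, [-0.01, 0, 0], [0, 0, 0]]
    - [255, [0, 0, 0], [0, 0, 0]]

```text
clock: 6.7
position: [0.4854, -0.1243, 0.1214]
eef_rot: [2.211, 2.214, 0.013]
contact_force: [0.5, -0.2, -0.8]
grip_width: 0.024
```

```bash
python3 -c "
from h import *
go(.4797,-.1332,.037,0)
s=cams.camera('scene')[:,:,::-1]
cv2.imwrite('pics/c2.png',cv2.resize(s[120:320,160:440],None,fx=2.5,fy=2.5))"
```

```text
pos [ 0.4854 -0.1243  0.1214] yaw 0.09 tilt [ 0.015  -0.0031 -0.9999] w 0.024 F [ 0.5 -0.2 -0.8] t 6.7
shift mm [-8.7 -7.  84.3]
turn [0.86 0.18 0.09]
```

View pics/c2.png

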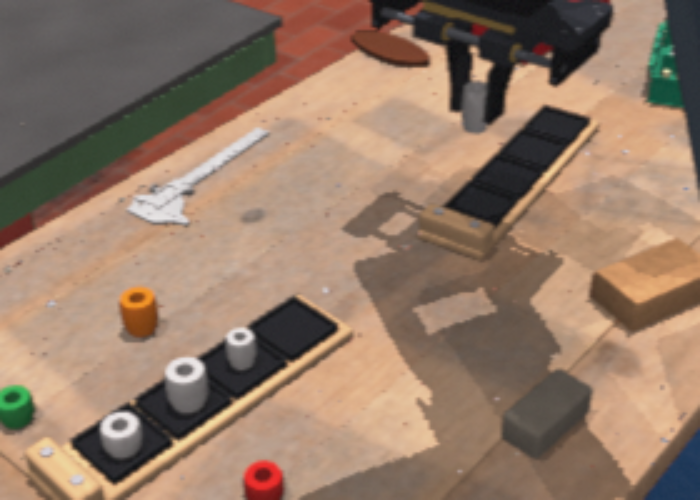

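The collet is held upright in the jaws at crop (473,105). I'll descend over the tray next to the stop block.

Request:
apply_moves:
  series:
    - [255, [-0.009, -0.007, 0.02], [0.8, 0, 0]]
    - [255, [0, -0.001, 0.02], [0.2, 0, 0]]
    - [255, [0, -0.002, 0.018], [0.2, 0, 0]]
    - [255, [0, 0, 0.006], [0, 0, 0]]
    - [255, [0, 0, 0], [0, 0, 0]]

```text
clock: 7.38
position: [0.4733, -0.1289, 0.0518]
eef_rot: [-2.204, -2.226, 0.015]
contact_force: [-0.1, 0.2, -1.0]
grip_width: 0.0242
```

```bash
python3 -c "
from h import *
go(.4797,-.1332,.037,0)
s=cams.camera('scene')[:,:,::-1]
cv2.imwrite('pics/c3.png',cv2.resize(s[120:230,310:410],None,fx=5,fy=5,interpolation=cv2.INTER_CUBIC))"
```

```text
pos [ 0.4733 -0.1289  0.0518] yaw 0.57 tilt [-1.290e-02 -4.000e-04 -9.999e-01] w 0.0242 F [-0.1  0.2 -1. ] t 7.38
shift mm [-4.4  6.5 14.7]
turn [-0.74  0.02  0.57]
```

View pics/c3.png

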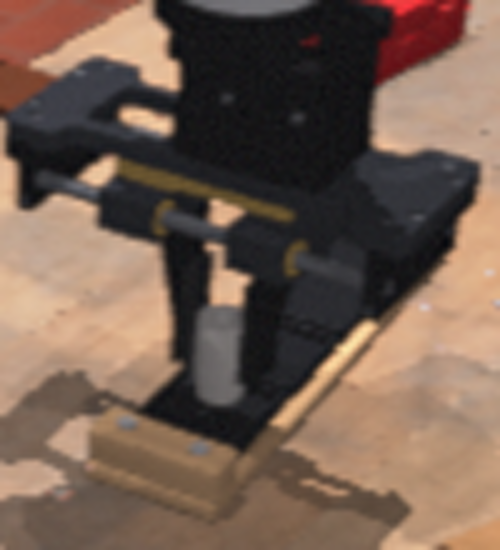

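Request:
apply_moves:
  series:
    - [255, [-0.004, 0.006, 0.004], [-0.7, 0, 0.5]]
    - [255, [0, 0, 0.004], [0, 0, 0]]
    - [255, [0, 0, 0], [0, 0, 0]]

```text
clock: 7.8
position: [0.4809, -0.1336, 0.0446]
eef_rot: [2.218, 2.22, 0.001]
contact_force: [-0.2, -0.3, -0.7]
grip_width: 0.0246
```

```bash
python3 -c "
from h import *
go(.4797,-.1332,.037,0)
s=cams.camera('scene')[:,:,::-1]
cv2.imwrite('pics/c4.png',cv2.resize(s[120:230,310:410],None,fx=5,fy=5,interpolation=cv2.INTER_CUBIC))"
```

```text
pos [ 0.4809 -0.1336  0.0446] yaw 0.05 tilt [ 0.0033 -0.002  -1.    ] w 0.0246 F [-0.2 -0.3 -0.7] t 7.8
shift mm [ 0.4 -1.3  7.6]
turn [0.19 0.12 0.05]
```

View pics/c4.png

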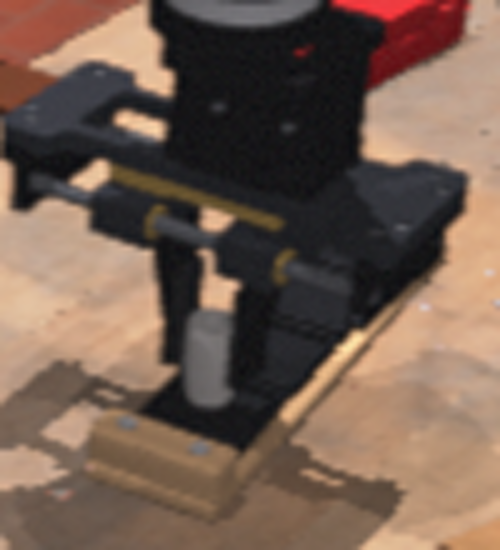

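Request:
apply_moves:
  series:
    - [255, [0, -0.001, 0.003], [0, 0, 0]]
    - [255, [0, 0, 0.002], [0, 0, 0]]
    - [255, [0, 0, 0.001], [0, 0, 0]]
    - [255, [0, 0, 0], [0, 0, 0]]

```text
clock: 8.35
position: [0.4801, -0.1338, 0.0387]
eef_rot: [2.217, 2.219, 0.002]
contact_force: [-0.2, 0.4, -1.5]
grip_width: 0.0247
```

```bash
python3 -c "
from h import *
go(.4797,-.1332,.037,0)"
```

```text
pos [ 0.4801 -0.1338  0.0387] yaw 0.05 tilt [ 0.0042 -0.0025 -1.    ] w 0.0247 F [-0.2  0.4 -1.5] t 8.35
shift mm [ 0.6 -0.4  1.7]
turn [0.24 0.15 0.05]
```

Request:
apply_moves:
  series:
    - [255, [0, 0, 0.0015], [0, 0, 0]]
    - [255, [0, 0, 0.0015], [0, 0, 0]]
    - [255, [0, 0, 0], [0, 0, 0]]

```text
clock: 8.72
position: [0.4802, -0.1339, 0.0357]
eef_rot: [2.217, 2.219, 0.002]
contact_force: [0.3, -1.5, 1.5]
grip_width: 0.024
```

```bash
python3 -c "
from h import *
go(.4797,-.1332,.037,0)
s=cams.camera('scene')[:,:,::-1]
cv2.imwrite('pics/c5.png',cv2.resize(s[120:230,310:410],None,fx=5,fy=5,interpolation=cv2.INTER_CUBIC))"
```

```text
pos [ 0.4802 -0.1339  0.0357] yaw 0.06 tilt [ 0.0045 -0.0028 -1.    ] w 0.024 F [ 0.3 -1.5  1.5] t 8.72
shift mm [ 0.7 -0.5 -1.3]
turn [0.26 0.16 0.06]
```

View pics/c5.png

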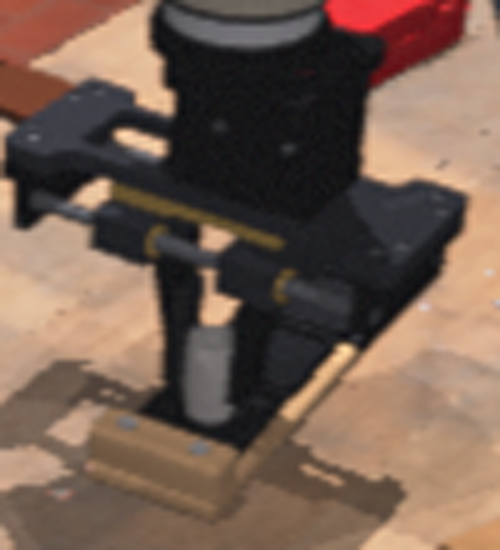

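Request:
apply_moves:
  series:
    - [175, [0, 0, 0], [0, 0, 0]]
    - [165, [0, 0, 0], [0, 0, 0]]
    - [120, [0, 0, 0], [0, 0, 0]]
    - [80, [0, 0, 0], [0, 0, 0]]
    - [60, [0, 0, -0.01], [0, 0, 0]]
    - [0, [0, 0, -0.03], [0, 0, 0]]
    - [0, [0, 0, -0.04], [0, 0, 0]]
    - [0, [0, 0, 0], [0, 0, 0]]

```text
clock: 9.78
position: [0.48, -0.1337, 0.119]
eef_rot: [2.217, 2.219, 0.002]
contact_force: [-0.2, -0.0, 0.0]
grip_width: 0.0818
```

```bash
python3 -c "
from h import *
go(.5217,.153,.11,0)
s=cams.camera('scene')[:,:,::-1]
cv2.imwrite('pics/c6.png',cv2.resize(s[120:230,310:410],None,fx=5,fy=5,interpolation=cv2.INTER_CUBIC))"
```

```text
pos [ 0.48   -0.1337  0.119 ] yaw 0.05 tilt [ 0.0047 -0.0028 -1.    ] w 0.0818 F [-0.2 -0.   0. ] t 9.78
shift mm [286.7  41.9   8.4]
turn [0.27 0.16 0.05]
```

View pics/c6.png

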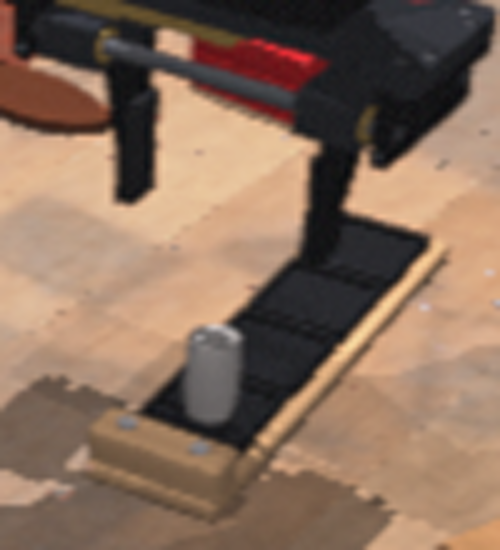

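collet_1 stands in the tray next to the stop block, crop (212,375). Next is collet_2.

Request:
apply_moves:
  series:
    - [0, [0.04, 0.006, 0], [0, 0, 0]]
    - [0, [0.045, 0.006, 0], [0, 0, 0]]
    - [0, [0.045, 0.006, 0], [0, 0, 0]]
    - [0, [0.045, 0.006, 0], [0, 0, 0]]
    - [0, [0.045, 0.006, 0], [0, 0, 0]]
    - [0, [0.04, 0.006, 0], [0, 0, 0]]
    - [0, [0.03, 0.006, 0], [0, 0, 0]]
    - [0, [0, 0, 0], [0, 0, 0]]

```text
clock: 10.82
position: [0.5179, 0.1645, 0.1098]
eef_rot: [-2.219, -2.214, 0.014]
contact_force: [-1.0, 0.0, -0.4]
grip_width: 0.0868
```

```bash
python3 -c "
from h import *
go(.5217,.153,.029,0)"
```

```text
pos [0.5179 0.1645 0.1098] yaw -0.15 tilt [-0.0112 -0.0015 -0.9999] w 0.0868 F [-1.   0.  -0.4] t 10.82
shift mm [-11.4   4.8  80.8]
turn [-0.64  0.09 -0.15]
```

Request:
apply_moves:
  series:
    - [0, [-0.011, 0.005, 0.02], [-0.6, 0, 0]]
    - [0, [0, 0, 0.02], [0, 0, 0]]
    - [0, [0, 0, 0.01], [0, 0, 0]]
    - [0, [0, 0, 0], [0, 0, 0]]

```text
clock: 11.32
position: [0.5198, 0.1502, 0.0561]
eef_rot: [-2.223, -2.216, 0.012]
contact_force: [0.4, 0.2, 0.5]
grip_width: 0.0874
```

```bash
python3 -c "
from h import *
go(.5217,.153,.029,0)"
```

```text
pos [0.5198 0.1502 0.0561] yaw -0.18 tilt [-0.0071 -0.0033 -1.    ] w 0.0874 F [0.4 0.2 0.5] t 11.32
shift mm [ 2.9  2.1 27.1]
turn [-0.41  0.19 -0.18]
```

Request:
apply_moves:
  series:
    - [0, [0.003, 0.002, 0.01], [-0.4, 0, 0]]
    - [0, [0, 0, 0.01], [0, 0, 0]]
    - [0, [0, 0, 0.004], [0, 0, 0]]
    - [0, [0, 0, 0], [0, 0, 0]]

```text
clock: 11.82
position: [0.5226, 0.1531, 0.0315]
eef_rot: [2.222, 2.215, -0.001]
contact_force: [-0.4, 0.5, 0.3]
grip_width: 0.0868
```

```bash
python3 -c "
from h import *
go(.5217,.153,.029,0)"
```

```text
pos [0.5226 0.1531 0.0315] yaw -0.19 tilt [ 0.0022 -0.0032 -1.    ] w 0.0868 F [-0.4  0.5  0.3] t 11.82
shift mm [-0.1 -0.9  2.5]
turn [ 0.12  0.19 -0.19]
```

Request:
apply_moves:
  series:
    - [0, [0, -0.001, 0.0025], [0, 0, 0]]
    - [130, [0, 0, 0], [0, 0, 0]]
    - [255, [0, 0, 0], [0, 0, 0]]
    - [255, [0, 0, 0], [0, 0, 0]]
    - [255, [0, 0, 0], [0, 0, 0]]
    - [255, [0, 0, 0], [0, 0, 0]]
    - [255, [0, 0, 0], [0, 0, 0]]
    - [255, [0, 0, 0], [0, 0, 0]]
  force: 25

```text
clock: 12.82
position: [0.5222, 0.1532, 0.0297]
eef_rot: [2.221, 2.214, 0.001]
contact_force: [-0.3, -0.2, 0.6]
grip_width: 0.025
```

```bash
python3 -c "
from h import *
go(.4829,-.1891,.11,0)"
```

```text
pos [0.5222 0.1532 0.0297] yaw -0.18 tilt [ 0.0041 -0.0031 -1.    ] w 0.025 F [-0.3 -0.2  0.6] t 12.82
shift mm [-342.7  -37.9  -79.4]
turn [ 0.24  0.18 -0.18]
```

Request:
apply_moves:
  series:
    - [255, [0, 0, 0], [0, 0, 0]]
    - [255, [0, 0, 0], [0, 0, 0]]

```text
clock: 13.08
position: [0.5221, 0.1532, 0.0297]
eef_rot: [2.221, 2.214, 0.001]
contact_force: [0.3, 0.3, 0.4]
grip_width: 0.0211
```

```bash
python3 -c "
from h import *
go(.4829,-.1891,.11,0)
s=cams.camera('scene')[:,:,::-1]
cv2.imwrite('pics/c7.png',cv2.resize(s[200:310,190:310],None,fx=5,fy=5,interpolation=cv2.INTER_CUBIC))"
```

```text
pos [0.5221 0.1532 0.0297] yaw -0.18 tilt [ 0.0039 -0.0031 -1.    ] w 0.0211 F [0.3 0.3 0.4] t 13.07
shift mm [-342.7  -37.8  -79.4]
turn [ 0.22  0.18 -0.18]
```

View pics/c7.png

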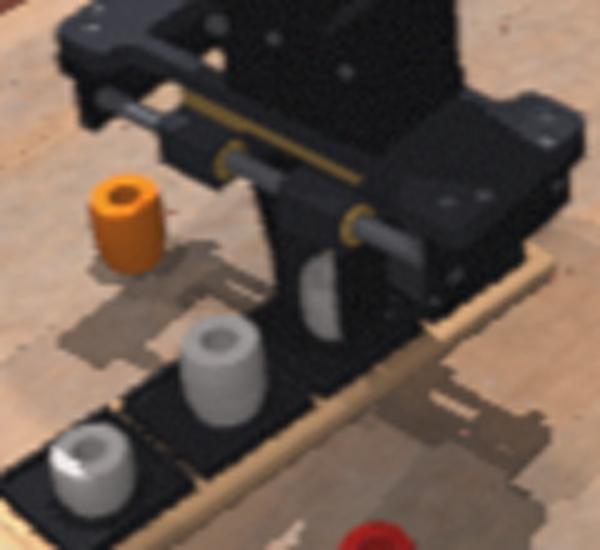

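The fingers were still closing. The width is now 21–22 mm, which matches collet_2, so I'll lift and carry it.

Request:
apply_moves:
  series:
    - [255, [0, 0, 0], [0, 0, 0]]
    - [255, [0, 0, -0.015], [0, 0, 0]]
    - [255, [0, 0, -0.025], [0, 0, 0]]
    - [255, [0, 0, -0.03], [0, 0, 0]]
    - [255, [-0.035, -0.004, -0.01], [0, 0, 0]]
    - [255, [-0.045, -0.006, 0], [0, 0, 0]]
    - [255, [-0.045, -0.006, 0], [0, 0, 0]]
    - [255, [-0.045, -0.006, 0], [0, 0, 0]]
    - [255, [-0.045, -0.006, 0], [0, 0, 0]]
    - [255, [-0.045, -0.006, 0], [0, 0, 0]]
    - [255, [-0.04, -0.005, 0], [0, 0, 0]]
    - [255, [-0.025, 0, 0], [0, 0, 0]]
    - [255, [0, 0, 0], [0, 0, 0]]

```text
clock: 14.75
position: [0.4849, -0.182, 0.1242]
eef_rot: [2.208, 2.207, 0.012]
contact_force: [-0.2, 0.8, -0.7]
grip_width: 0.0214
```

```bash
python3 -c "
from h import *
go(.4829,-.1891,.0297,0)
s=cams.camera('scene')[:,:,::-1]
cv2.imwrite('pics/c8.png',cv2.resize(s[110:230,310:430],None,fx=5,fy=5,interpolation=cv2.INTER_CUBIC))"
```

```text
pos [ 0.4849 -0.182   0.1242] yaw -0.03 tilt [ 0.0192 -0.0082 -0.9998] w 0.0214 F [-0.2  0.8 -0.7] t 14.75
shift mm [-6.3 -3.9 94.5]
turn [ 1.1   0.47 -0.03]
```

View pics/c8.png

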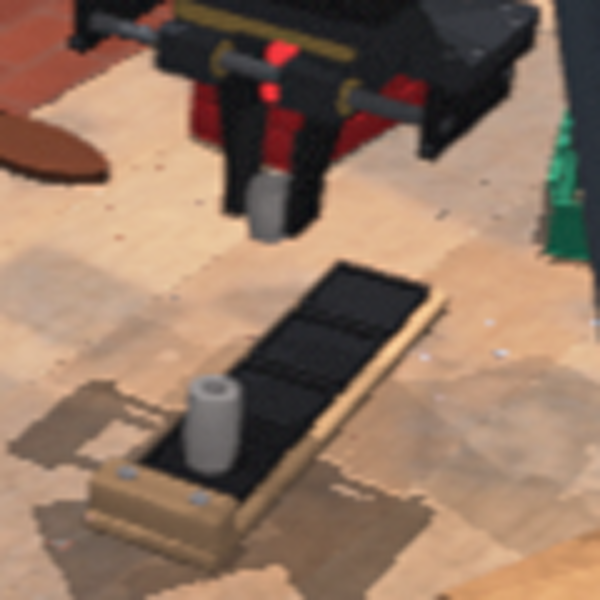

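Request:
apply_moves:
  series:
    - [255, [-0.006, -0.002, 0.02], [1.0, 0.4, 0]]
    - [255, [0, 0, 0.025], [0, 0, 0]]
    - [255, [0, 0, 0.02], [0, 0, 0]]
    - [255, [0, 0, 0.006], [0, 0, 0]]
    - [255, [0, 0, 0], [0, 0, 0]]

```text
clock: 15.42
position: [0.4827, -0.1807, 0.0539]
eef_rot: [-2.214, -2.228, -0.002]
contact_force: [0.5, -0.6, -1.1]
grip_width: 0.0213
```

```bash
python3 -c "
from h import *
go(.4829,-.1891,.0297,0)"
```

```text
pos [ 0.4827 -0.1807  0.0539] yaw 0.37 tilt [ 0.      0.0014 -1.    ] w 0.0213 F [ 0.5 -0.6 -1.1] t 15.43
shift mm [-8.5  0.1 24.1]
turn [ 0.   -0.08  0.37]
```

Request:
apply_moves:
  series:
    - [255, [-0.008, 0, 0.008], [0, 0, 0]]
    - [255, [0, 0, 0.008], [0, 0, 0]]
    - [255, [0, 0, 0.003], [0, 0, 0]]
    - [255, [0, 0, 0], [0, 0, 0]]

```text
clock: 15.92
position: [0.4839, -0.1895, 0.0353]
eef_rot: [2.212, 2.227, 0.003]
contact_force: [-0.0, -0.9, -1.7]
grip_width: 0.0212
```

```bash
python3 -c "
from h import *
go(.4829,-.1891,.0297,0)
s=cams.camera('scene')[:,:,::-1]
cv2.imwrite('pics/c9.png',cv2.resize(s[110:230,310:430],None,fx=5,fy=5,interpolation=cv2.INTER_CUBIC))"
```

```text
pos [ 0.4839 -0.1895  0.0353] yaw 0.39 tilt [ 2.7e-03 -4.0e-04 -1.0e+00] w 0.0212 F [-0.  -0.9 -1.7] t 15.93
shift mm [ 0.4 -1.   5.6]
turn [0.15 0.02 0.39]
```

View pics/c9.png

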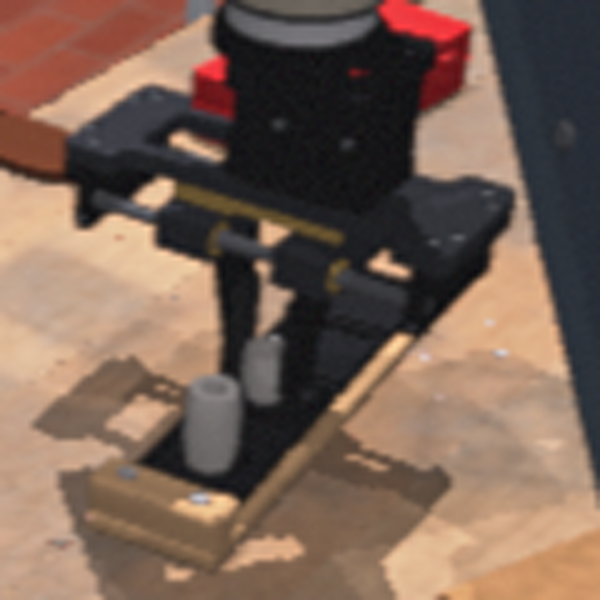

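Request:
apply_moves:
  series:
    - [255, [0, -0.001, 0.003], [0, 0, 0]]
    - [255, [0, 0, 0.0015], [0, 0, 0]]
    - [255, [0, 0, 0.001], [0, 0, 0]]
    - [255, [0, 0, 0], [0, 0, 0]]

```text
clock: 16.48
position: [0.4829, -0.1895, 0.0298]
eef_rot: [2.212, 2.227, 0.003]
contact_force: [0.5, -0.9, -1.0]
grip_width: 0.0209
```

```bash
python3 -c "
from h import *
go(.4829,-.1891,.0297,0)"
```

```text
pos [ 0.4829 -0.1895  0.0298] yaw 0.39 tilt [ 3.2e-03 -7.0e-04 -1.0e+00] w 0.0209 F [ 0.5 -0.9 -1. ] t 16.48
shift mm [ 0.4 -0.   0.1]
turn [0.18 0.04 0.39]
```

Request:
apply_moves:
  series:
    - [255, [0, 0, 0.0006], [0, 0, 0]]
    - [255, [0, 0, 0], [0, 0, 0]]
    - [185, [0, 0, 0], [0, 0, 0]]
    - [175, [0, 0, 0], [0, 0, 0]]
    - [150, [0, 0, 0], [0, 0, 0]]
    - [100, [0, 0, 0], [0, 0, 0]]
    - [60, [0, 0, 0], [0, 0, 0]]
    - [40, [0, 0, -0.01], [0, 0, 0]]
    - [0, [0, 0, -0.03], [0, 0, 0]]
    - [0, [0, 0, -0.04], [0, 0, 0]]
    - [0, [0, 0, 0], [0, 0, 0]]

```text
clock: 17.85
position: [0.4831, -0.1897, 0.1131]
eef_rot: [2.211, 2.226, 0.003]
contact_force: [0.0, 0.0, -0.8]
grip_width: 0.0842
```

```bash
python3 -c "
from h import *
go(.5258,.208,.11,0)
s=cams.camera('scene')[:,:,::-1]
cv2.imwrite('pics/c10.png',cv2.resize(s[110:230,310:430],None,fx=5,fy=5,interpolation=cv2.INTER_CUBIC))"
```

```text
pos [ 0.4831 -0.1897  0.1131] yaw 0.39 tilt [ 0.0042 -0.0013 -1.    ] w 0.0842 F [ 0.   0.  -0.8] t 17.85
shift mm [397.4  45.4   2.8]
turn [0.24 0.07 0.39]
```

View pics/c10.png

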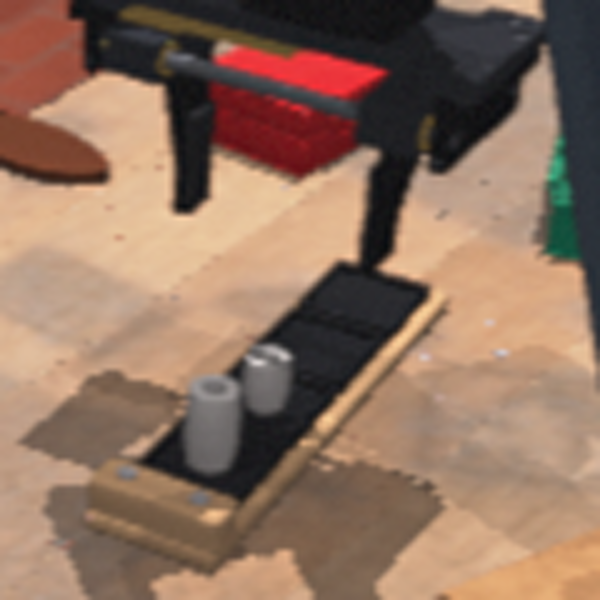

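collet_2 stands in the second tray, crop (268,385). Next is collet_0.

Request:
apply_moves:
  series:
    - [0, [0.04, 0.005, 0], [0, 0, 0]]
    - [0, [0.05, 0.006, 0], [0, 0, 0]]
    - [0, [0.05, 0.006, 0], [0, 0, 0]]
    - [0, [0.05, 0.006, 0], [0, 0, 0]]
    - [0, [0.05, 0.006, 0], [0, 0, 0]]
    - [0, [0.05, 0.006, 0], [0, 0, 0]]
    - [0, [0.045, 0.006, 0], [0, 0, 0]]
    - [0, [0.035, 0.004, 0], [0, 0, 0]]
    - [0, [0.018, 0, 0], [0, 0, 0]]
    - [0, [0, 0, 0], [0, 0, 0]]

```text
clock: 19.15
position: [0.5208, 0.2092, 0.1027]
eef_rot: [-2.211, -2.218, 0.017]
contact_force: [0.7, -0.1, 0.9]
grip_width: 0.0871
```

```bash
python3 -c "
from h import *
go(.5258,.208,.033,0)"
```

```text
pos [0.5208 0.2092 0.1027] yaw 0.18 tilt [-1.450e-02 -7.000e-04 -9.999e-01] w 0.0871 F [ 0.7 -0.1  0.9] t 19.15
shift mm [-1.2  6.  69.6]
turn [-0.83  0.04  0.18]
```

Request:
apply_moves:
  series:
    - [0, [-0.001, 0.006, 0.02], [-0.8, 0, 0]]
    - [0, [0, 0, 0.02], [0, 0, 0]]
    - [0, [0, 0, 0.008], [0, 0, 0]]
    - [0, [0, 0, 0], [0, 0, 0]]

```text
clock: 19.65
position: [0.5259, 0.2028, 0.0528]
eef_rot: [-2.222, -2.22, 0.007]
contact_force: [-1.3, -0.1, -0.7]
grip_width: 0.087
```

```bash
python3 -c "
from h import *
go(.5258,.208,.033,0)"
```

```text
pos [0.5259 0.2028 0.0528] yaw -0.06 tilt [-0.0031 -0.0029 -1.    ] w 0.087 F [-1.3 -0.1 -0.7] t 19.65
shift mm [ 5.2 -0.  19.8]
turn [-0.18  0.16 -0.06]
```

Request:
apply_moves:
  series:
    - [0, [0.005, 0, 0.009], [0, 0, 0]]
    - [0, [0, -0.001, 0.008], [0, 0, 0]]
    - [0, [0, 0, 0.003], [0, 0, 0]]
    - [0, [0, 0, 0], [0, 0, 0]]
    - [130, [0, 0, 0], [0, 0, 0]]
    - [255, [0, 0, 0], [0, 0, 0]]
    - [255, [0, 0, 0], [0, 0, 0]]
    - [255, [0, 0, 0], [0, 0, 0]]
    - [255, [0, 0, 0], [0, 0, 0]]
    - [255, [0, 0, 0], [0, 0, 0]]
    - [255, [0, 0, 0], [0, 0, 0]]
    - [255, [0, 0, 0], [0, 0, 0]]
    - [255, [0, 0, 0], [0, 0, 0]]

```text
clock: 21.28
position: [0.5261, 0.2079, 0.0335]
eef_rot: [2.222, 2.218, -0.002]
contact_force: [-0.1, -0.2, 0.3]
grip_width: 0.0284
```

```bash
python3 -c "
from h import *
go(.4861,-.2449,.11,0)"
```

```text
pos [0.5261 0.2079 0.0335] yaw -0.08 tilt [ 5.0e-04 -2.3e-03 -1.0e+00] w 0.0284 F [-0.1 -0.2  0.3] t 21.27
shift mm [-453.   -39.4  -75.4]
turn [ 0.03  0.13 -0.08]
```

Request:
apply_moves:
  series:
    - [255, [0, 0, -0.015], [0, 0, 0]]
    - [255, [0, 0, -0.025], [0, 0, 0]]
    - [255, [0, 0, -0.03], [0, 0, 0]]
    - [255, [-0.035, -0.003, -0.015], [0, 0, 0]]
    - [255, [-0.05, -0.005, 0], [0, 0, 0]]
    - [255, [-0.05, -0.005, 0], [0, 0, 0]]
    - [255, [-0.05, -0.005, 0], [0, 0, 0]]
    - [255, [-0.05, -0.005, 0], [0, 0, 0]]
    - [255, [-0.05, -0.005, 0], [0, 0, 0]]
    - [255, [-0.05, -0.005, 0], [0, 0, 0]]
    - [255, [-0.045, -0.005, 0], [0, 0, 0]]
    - [255, [-0.035, 0, 0], [0, 0, 0]]
    - [255, [-0.02, 0, 0], [0, 0, 0]]
    - [255, [0, 0, 0], [0, 0, 0]]

```text
clock: 23.02
position: [0.4925, -0.2408, 0.1358]
eef_rot: [2.206, 2.209, 0.014]
contact_force: [-0.0, 0.9, -1.2]
grip_width: 0.0279
```

```bash
python3 -c "
from h import *
go(.4861,-.2449,.0335,0)
s=cams.camera('scene')[:,:,::-1]
cv2.imwrite('pics/c11.png',cv2.resize(s[90:230,310:450],None,fx=4,fy=4,interpolation=cv2.INTER_CUBIC))"
```

```text
pos [ 0.4925 -0.2408  0.1358] yaw 0.09 tilt [ 0.0204 -0.008  -0.9998] w 0.0279 F [-0.   0.9 -1.2] t 23.02
shift mm [ -3.3  -8.5 102.2]
turn [1.17 0.46 0.08]
```

View pics/c11.png

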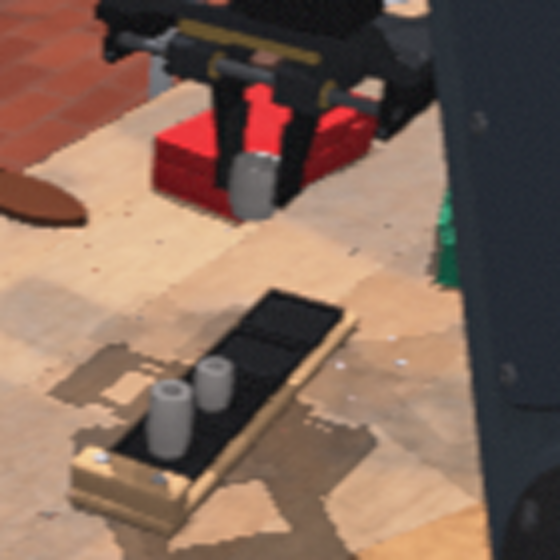

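Request:
apply_moves:
  series:
    - [255, [-0.004, -0.006, 0.02], [1.0, 0.4, 0]]
    - [255, [0, 0, 0.025], [0, 0, 0]]
    - [255, [0, 0, 0.025], [0, 0, 0]]
    - [255, [0, 0, 0.007], [0, 0, 0]]
    - [255, [0, 0, 0], [0, 0, 0]]

```text
clock: 23.7
position: [0.4842, -0.2365, 0.0529]
eef_rot: [-2.204, -2.227, 0.0]
contact_force: [-0.0, 0.6, 0.6]
grip_width: 0.0282
```

```bash
python3 -c "
from h import *
go(.4861,-.2449,.0335,0)"
```

```text
pos [ 0.4842 -0.2365  0.0529] yaw 0.59 tilt [-0.0064  0.0061 -1.    ] w 0.0282 F [-0.   0.6  0.6] t 23.7
shift mm [-8.6  2.  19.3]
turn [-0.37 -0.35  0.59]
```

Request:
apply_moves:
  series:
    - [255, [-0.0085, 0.002, 0.006], [-0.3, -0.3, 0.5]]
    - [255, [0, 0, 0.005], [0, 0, 0]]
    - [255, [0, 0, 0.002], [0, 0, 0]]
    - [255, [0, 0, 0], [0, 0, 0]]

```text
clock: 24.2
position: [0.4875, -0.2461, 0.0406]
eef_rot: [2.218, 2.221, 0.0]
contact_force: [1.5, 0.1, -0.2]
grip_width: 0.0282
```

```bash
python3 -c "
from h import *
go(.4861,-.2449,.0335,0)
s=cams.camera('scene')[:,:,::-1]
cv2.imwrite('pics/c12.png',cv2.resize(s[90:230,310:450],None,fx=4,fy=4,interpolation=cv2.INTER_CUBIC))"
```

```text
pos [ 0.4875 -0.2461  0.0406] yaw 0.09 tilt [ 0.0019 -0.0017 -1.    ] w 0.0282 F [ 1.5  0.1 -0.2] t 24.2
shift mm [ 1.2 -1.4  7.1]
turn [0.11 0.1  0.09]
```

View pics/c12.png

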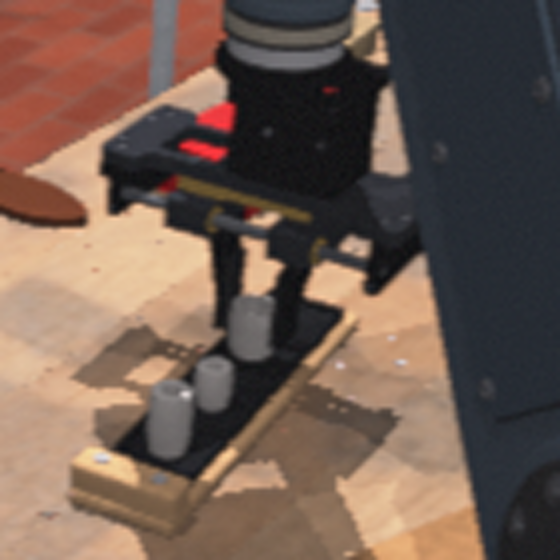

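Request:
apply_moves:
  series:
    - [255, [0.001, -0.001, 0.003], [0, 0, 0]]
    - [255, [0, 0, 0.0025], [0, 0, 0]]
    - [255, [0, 0, 0.0012], [0, 0, 0]]
    - [255, [0, 0, 0], [0, 0, 0]]

```text
clock: 24.75
position: [0.4865, -0.245, 0.0339]
eef_rot: [2.218, 2.221, 0.0]
contact_force: [0.0, -0.6, -0.1]
grip_width: 0.0285
```

```bash
python3 -c "
from h import *
go(.4861,-.2449,.0335,0)"
```

```text
pos [ 0.4865 -0.245   0.0339] yaw 0.09 tilt [ 0.0023 -0.002  -1.    ] w 0.0285 F [ 0.  -0.6 -0.1] t 24.75
shift mm [ 0.1 -0.4  0.4]
turn [0.13 0.11 0.09]
```

Request:
apply_moves:
  series:
    - [255, [0, 0, 0.0008], [0, 0, 0]]
    - [255, [0, 0, 0], [0, 0, 0]]
    - [165, [0, 0, 0], [0, 0, 0]]
    - [155, [0, 0, 0], [0, 0, 0]]
    - [120, [0, 0, 0], [0, 0, 0]]
    - [80, [0, 0, 0], [0, 0, 0]]
    - [60, [0, 0, 0], [0, 0, 0]]
    - [40, [0, 0, -0.01], [0, 0, 0]]
    - [0, [0, 0, -0.03], [0, 0, 0]]
    - [0, [0, 0, -0.04], [0, 0, 0]]
    - [0, [0, 0, 0], [0, 0, 0]]

```text
clock: 26.12
position: [0.4867, -0.2451, 0.1169]
eef_rot: [2.217, 2.22, 0.0]
contact_force: [-0.3, 0.1, -0.4]
grip_width: 0.0858
```

```bash
python3 -c "
from h import *
go(.533,.268,.11,0)
s=cams.camera('scene')[:,:,::-1]
cv2.imwrite('pics/c13.png',cv2.resize(s[90:230,310:450],None,fx=4,fy=4,interpolation=cv2.INTER_CUBIC))"
```

```text
pos [ 0.4867 -0.2451  0.1169] yaw 0.09 tilt [ 0.003  -0.0026 -1.    ] w 0.0858 F [-0.3  0.1 -0.4] t 26.12
shift mm [513.1  47.1   5.7]
turn [0.17 0.15 0.09]
```

View pics/c13.png

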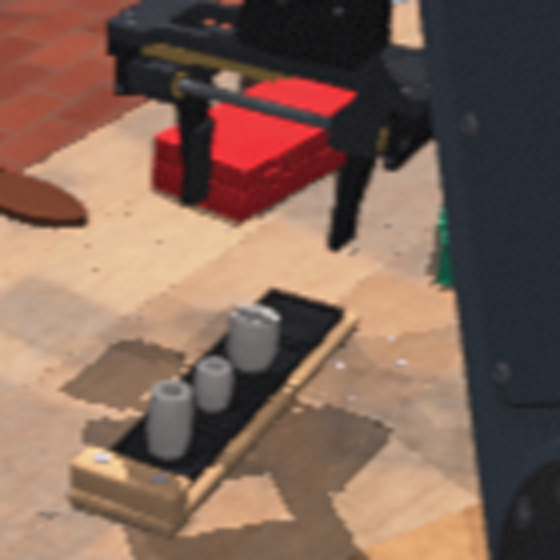

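collet_0 stands in the third tray, crop (254,338). Last is collet_3.

Request:
apply_moves:
  series:
    - [0, [0.04, 0.004, 0], [0, 0, 0]]
    - [0, [0.05, 0.005, 0], [0, 0, 0]]
    - [0, [0.05, 0.005, 0], [0, 0, 0]]
    - [0, [0.05, 0.005, 0], [0, 0, 0]]
    - [0, [0.05, 0.005, 0], [0, 0, 0]]
    - [0, [0.05, 0.005, 0], [0, 0, 0]]
    - [0, [0.05, 0.005, 0], [0, 0, 0]]
    - [0, [0.05, 0.005, 0], [0, 0, 0]]
    - [0, [0.05, 0.005, 0], [0, 0, 0]]
    - [0, [0.035, 0.003, 0], [0, 0, 0]]
    - [0, [0.018, 0, 0], [0, 0, 0]]
    - [0, [0, 0, 0], [0, 0, 0]]

```text
clock: 27.68
position: [0.5271, 0.2619, 0.1036]
eef_rot: [-2.215, -2.21, 0.024]
contact_force: [0.3, 0.4, 0.4]
grip_width: 0.0871
```

```bash
python3 -c "
from h import *
go(.533,.268,.027,0)
s=cams.camera('scene')[:,:,::-1]
cv2.imwrite('pics/c14.png',cv2.resize(s[180:330,130:280],None,fx=4,fy=4,interpolation=cv2.INTER_CUBIC))"
```

```text
pos [0.5271 0.2619 0.1036] yaw -0.14 tilt [-0.0196 -0.0019 -0.9998] w 0.0871 F [0.3 0.4 0.4] t 27.68
shift mm [ 6.2  7.4 76.4]
turn [-1.12  0.11 -0.14]
```

View pics/c14.png

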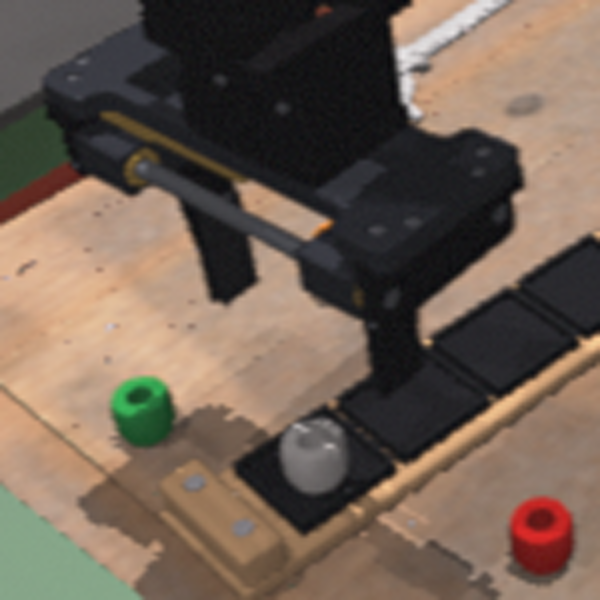

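Request:
apply_moves:
  series:
    - [0, [0.006, 0.007, 0.02], [-1.1, 0, 0]]
    - [0, [0, 0, 0.02], [0, 0, 0]]
    - [0, [0, 0, 0.012], [0, 0, 0]]
    - [0, [0, 0, 0], [0, 0, 0]]

```text
clock: 28.22
position: [0.5339, 0.2606, 0.0499]
eef_rot: [2.232, 2.209, -0.008]
contact_force: [-0.6, 0.1, 0.4]
grip_width: 0.087
```

```bash
python3 -c "
from h import *
go(.533,.268,.0275,0)"
```

```text
pos [0.5339 0.2606 0.0499] yaw -0.57 tilt [-0.0026 -0.0045 -1.    ] w 0.087 F [-0.6  0.1  0.4] t 28.23
shift mm [ 7.4 -0.9 22.4]
turn [-0.15  0.26 -0.57]
```

Request:
apply_moves:
  series:
    - [0, [0.007, -0.001, 0.008], [0, 0.2, -0.5]]
    - [0, [0, 0, 0.007], [0, 0, 0]]
    - [0, [0, 0, 0.003], [0, 0, 0]]
    - [0, [0, 0, 0], [0, 0, 0]]

```text
clock: 28.72
position: [0.534, 0.2677, 0.0321]
eef_rot: [-2.223, -2.22, 0.001]
contact_force: [0.6, -0.1, -0.4]
grip_width: 0.0869
```

```bash
python3 -c "
from h import *
go(.533,.268,.0275,0)"
```

```text
pos [0.534  0.2677 0.0321] yaw -0.08 tilt [-3.e-04 -2.e-04 -1.e+00] w 0.0869 F [ 0.6 -0.1 -0.4] t 28.73
shift mm [ 0.3 -1.   4.6]
turn [-0.02  0.01 -0.08]
```

Request:
apply_moves:
  series:
    - [0, [0, -0.001, 0.003], [0, 0, 0]]
    - [0, [0, 0, 0.0015], [0, 0, 0]]
    - [0, [0, 0, 0], [0, 0, 0]]
    - [130, [0, 0, 0], [0, 0, 0]]
    - [255, [0, 0, 0], [0, 0, 0]]
    - [255, [0, 0, 0], [0, 0, 0]]
    - [255, [0, 0, 0], [0, 0, 0]]
    - [255, [0, 0, 0], [0, 0, 0]]
    - [255, [0, 0, 0], [0, 0, 0]]
    - [255, [0, 0, 0], [0, 0, 0]]
    - [255, [0, 0, 0], [0, 0, 0]]
    - [255, [0, 0, 0], [0, 0, 0]]

```text
clock: 30.22
position: [0.5333, 0.2679, 0.0281]
eef_rot: [2.222, 2.22, 0.001]
contact_force: [0.3, 0.3, -0.4]
grip_width: 0.027
```

```bash
python3 -c "
from h import *
go(.4893,-.3008,.12,0)"
```

```text
pos [0.5333 0.2679 0.0281] yaw -0.06 tilt [ 1.e-03  2.e-04 -1.e+00] w 0.027 F [ 0.3  0.3 -0.4] t 30.23
shift mm [-568.8  -43.3  -92.1]
turn [ 0.06 -0.01 -0.06]
```

Request:
apply_moves:
  series:
    - [255, [0, 0, -0.015], [0, 0, 0]]
    - [255, [0, 0, -0.025], [0, 0, 0]]
    - [255, [0, 0, -0.035], [0, 0, 0]]
    - [255, [-0.035, -0.003, -0.015], [0, 0, 0]]
    - [255, [-0.05, -0.004, 0], [0, 0, 0]]
    - [255, [-0.05, -0.004, 0], [0, 0, 0]]
    - [255, [-0.05, -0.004, 0], [0, 0, 0]]
    - [255, [-0.05, -0.004, 0], [0, 0, 0]]
    - [255, [-0.05, -0.004, 0], [0, 0, 0]]
    - [255, [-0.05, -0.004, 0], [0, 0, 0]]
    - [255, [-0.05, -0.004, 0], [0, 0, 0]]
    - [255, [-0.05, -0.004, 0], [0, 0, 0]]
    - [255, [-0.05, -0.004, 0], [0, 0, 0]]
    - [255, [-0.04, -0.004, 0], [0, 0, 0]]
    - [255, [-0.02, 0, 0], [0, 0, 0]]
    - [255, [0, 0, 0], [0, 0, 0]]

```text
clock: 32.22
position: [0.4943, -0.2942, 0.135]
eef_rot: [2.206, 2.21, 0.018]
contact_force: [-0.6, 1.0, -1.1]
grip_width: 0.0271
```

```bash
python3 -c "
from h import *
go(.4893,-.3008,.028,0)
s=cams.camera('scene')[:,:,::-1]
cv2.imwrite('pics/c15.png',cv2.resize(s[70:230,310:470],None,fx=3.5,fy=3.5,interpolation=cv2.INTER_CUBIC))"
```

```text
pos [ 0.4943 -0.2942  0.135 ] yaw 0.1 tilt [ 0.0212 -0.005  -0.9998] w 0.0271 F [-0.6  1.  -1.1] t 32.23
shift mm [ -6.1  -7.3 106.9]
turn [1.21 0.29 0.1 ]
```

View pics/c15.png

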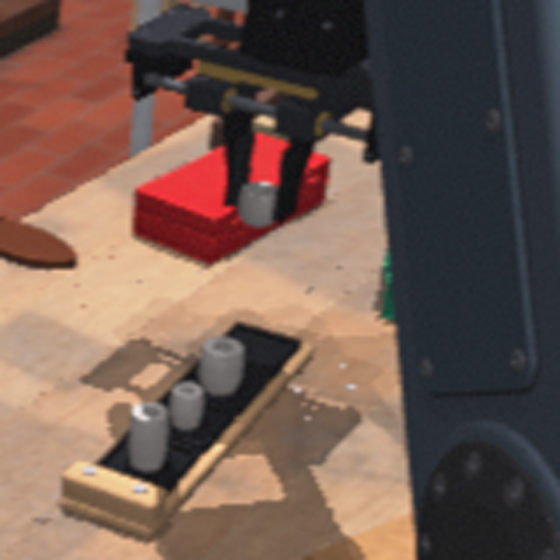

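Request:
apply_moves:
  series:
    - [255, [-0.006, -0.005, 0.02], [1.1, 0.2, 0]]
    - [255, [0, 0, 0.03], [0, 0, 0]]
    - [255, [0, 0, 0.027], [0, 0, 0]]
    - [255, [0, 0, 0.007], [0, 0, 0]]
    - [255, [0, 0, 0], [0, 0, 0]]

```text
clock: 32.9
position: [0.4882, -0.2911, 0.045]
eef_rot: [-2.202, -2.228, 0.002]
contact_force: [0.8, 0.3, -0.6]
grip_width: 0.0273
```

```bash
python3 -c "
from h import *
go(.4893,-.3008,.028,0)"
```

```text
pos [ 0.4882 -0.2911  0.045 ] yaw 0.66 tilt [-0.007   0.0055 -1.    ] w 0.0273 F [ 0.8  0.3 -0.6] t 32.9
shift mm [-9.8  1.1 16.9]
turn [-0.4  -0.32  0.66]
```

Request:
apply_moves:
  series:
    - [255, [-0.0095, 0.001, 0.005], [-0.3, -0.3, 0.6]]
    - [255, [0, 0, 0.004], [0, 0, 0]]
    - [255, [0, 0, 0.001], [0, 0, 0]]
    - [255, [0, 0, 0], [0, 0, 0]]

```text
clock: 33.4
position: [0.4907, -0.3021, 0.0364]
eef_rot: [2.218, 2.22, -0.002]
contact_force: [-0.4, -0.3, -1.8]
grip_width: 0.0273
```

```bash
python3 -c "
from h import *
go(.4893,-.3008,.028,0)
s=cams.camera('scene')[:,:,::-1]
cv2.imwrite('pics/c16.png',cv2.resize(s[90:230,310:450],None,fx=4,fy=4,interpolation=cv2.INTER_CUBIC))"
```

```text
pos [ 0.4907 -0.3021  0.0364] yaw 0.05 tilt [ 0.0018 -0.0031 -1.    ] w 0.0273 F [-0.4 -0.3 -1.8] t 33.4
shift mm [ 1.3 -1.4  8.4]
turn [0.1  0.18 0.04]
```

View pics/c16.png

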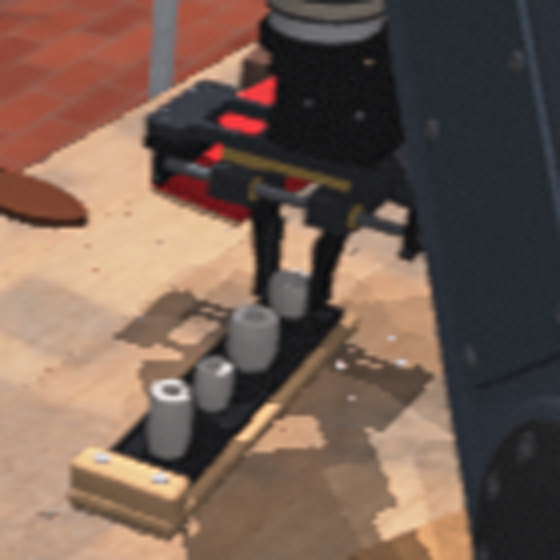

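Request:
apply_moves:
  series:
    - [255, [0.001, -0.001, 0.004], [0, 0, 0]]
    - [255, [0, 0, 0.003], [0, 0, 0]]
    - [255, [0, 0, 0.001], [0, 0, 0]]
    - [255, [0, 0, 0], [0, 0, 0]]

```text
clock: 33.95
position: [0.4896, -0.3009, 0.0281]
eef_rot: [2.218, 2.22, -0.002]
contact_force: [-0.2, -0.1, -0.6]
grip_width: 0.027
```

```bash
python3 -c "
from h import *
go(.4893,-.3008,.028,0)"
```

```text
pos [ 0.4896 -0.3009  0.0281] yaw 0.05 tilt [ 0.0018 -0.0032 -1.    ] w 0.027 F [-0.2 -0.1 -0.6] t 33.95
shift mm [ 0.1 -0.3  0.1]
turn [0.11 0.18 0.05]
```

Request:
apply_moves:
  series:
    - [255, [0, 0, 0.0005], [0, 0, 0]]
    - [255, [0, 0, 0], [0, 0, 0]]
    - [168, [0, 0, 0], [0, 0, 0]]
    - [158, [0, 0, 0], [0, 0, 0]]
    - [120, [0, 0, 0], [0, 0, 0]]
    - [80, [0, 0, 0], [0, 0, 0]]
    - [60, [0, 0, 0], [0, 0, 0]]
    - [40, [0, 0, -0.01], [0, 0, 0]]
    - [0, [0, 0, -0.03], [0, 0, 0]]
    - [0, [0, 0, -0.05], [0, 0, 0]]
    - [0, [0, 0, -0.05], [0, 0, 0]]
    - [0, [0, 0, -0.05], [0, 0, 0]]
    - [0, [-0.04, -0.03, 0], [0, 0, 0]]
    - [0, [-0.04, -0.04, 0], [0, 0, 0]]
    - [0, [-0.04, -0.04, 0], [0, 0, 0]]
    - [0, [-0.04, -0.04, 0], [0, 0, 0]]
    - [0, [-0.04, -0.04, 0], [0, 0, 0]]
    - [0, [0, 0, 0], [0, 0, 0]]

```text
clock: 36.2
position: [0.2962, -0.5077, 0.2338]
eef_rot: [2.204, 2.214, -0.007]
contact_force: [0.4, 0.7, -0.4]
grip_width: 0.087
```

```bash
python3 - <<'E'
from h import *
go(.3,-.5,.2,0)
s=cams.camera('scene')[:,:,::-1];t=cams.camera('top')[:,:,::-1]
cv2.imwrite('pics/topE.png',t);cv2.imwrite('pics/sceneE.png',s)
a=cv2.resize(s[130:230,310:410],(400,400),interpolation=cv2.INTER_CUBIC);b=cv2.resize(t[175:285,305:435],(400,338),interpolation=cv2.INTER_CUBIC)
b=cv2.copyMakeBorder(b,0,62,0,0,cv2.BORDER_CONSTANT)
cv2.imwrite('pics/cE.png',np.hstack([a,b]))
E
```

```text
pos [ 0.2962 -0.5077  0.2338] yaw 0.28 tilt [ 0.0094 -0.0156 -0.9998] w 0.087 F [ 0.4  0.7 -0.4] t 36.2
shift mm [ 8.2  3.5 33.7]
turn [0.54 0.9  0.28]
```

View pics/cE.png

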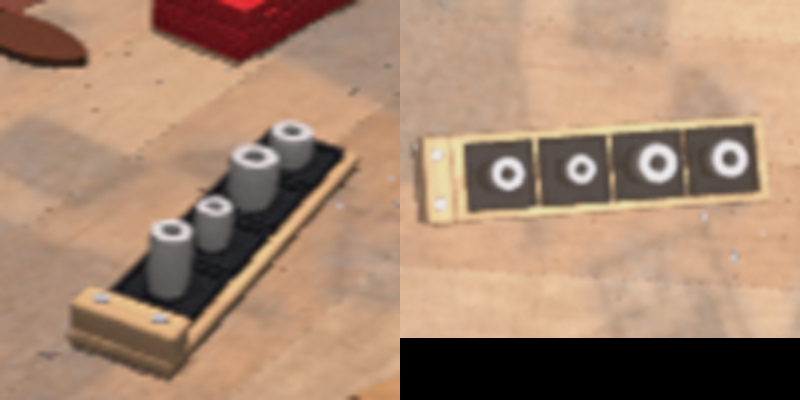

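View pics/sceneE.png

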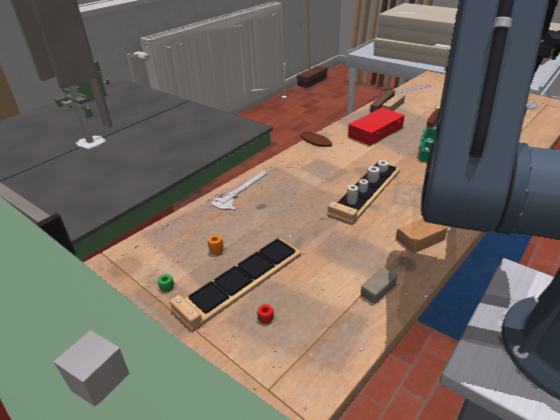

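All four collets stand upright, each inside its own tray. From the empty rack's stop block the order is collet_1, 2, 0, 3, the reverse of 3, 0, 2, 1. The look-alikes have not moved, so I'll hand the job in.

```bash
python3 -c "
from plant import arm
print(arm.finish_job())"
```

```text
the job is handed in; nothing more can be done
None
```

The four collets are in the empty rack in reverse order: counted from its stop block, collet_1, collet_2, collet_0, collet_3. In the full rack the order was 3, 0, 2, 1. I handed the job in at about 36 s of the 112 s allowed.

- **Last pictures:** both cameras, taken after release, showed every collet upright and inside its own tray. The full rack was empty and the orange, green and red look-alikes had not moved. The gripper was open and well clear.
- **Forces:** the readings I took stayed within about 2 N.
- **Disagreement:** the two cameras differed by about 4 mm on where the empty rack lies along its row. I used a position between the two, and the collets sit a few millimetres off the tray centres.
- **Grip widths:** they read about 1 to 3 mm under the nominal diameters, as expected when gripping above the widest part of a barrel shape.

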